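Make up a consignment of four sample bottles in the transport case

ROBOT

A 7-joint arm with a two-finger parallel gripper is mounted at the origin on a cart in front of the work surface, level with it; the furniture and walls round the work are solid. World frame = base frame: x ahead of the robot, y to its left, z up, the work surface at z = 0. Lengths are in m, angles in rad, forces in N, time in s.
With the tool pointing down it reaches from about 0.4 to 0.85 m from the base axis. Payload 10.4 kg.
Tool frame: the origin (TCP) lies midway between the tips of the shut fingers; the grasp point (between the pads) lies 19 mm behind it; z points along the fingers, x is the direction in which the jaws open and shut, and the axes are right-handed (so a half turn about z gives the same grasp; the last joint's range is limited). The gripper opens to 85 mm and grips with 20 to 120 N. Pads are 22 mm wide; open, the fingers measure 114 mm over their backs; the gripper's body (76 mm by 85 mm) begins 54 mm behind the grasp point. The pads swing forward as they close: fully open they stand 13 mm farther back than shut.
Start: joints at [1.318, 0.332, -0.065, 1.46, 0.022, 1.35, -0.088], TCP at [0.142, -0.609, 0.211] pointing down, gripper open.
Joint ranges: [-2.6, 2.6], [-0.5, 2.12], [-1.47, 1.34], [0.16, 2.42], [-1.27, 4.41], [0.06, 2.06], [-2.6, 2.6]. Speed limits (rad/s): [2.22, 2.22, 2.79, 2.79, 3.14, 3.14, 3.14].

INTERFACE

Orientations are given as a unit quaternion [x, y, z, w].
In Python, from workcell import manip, cams gives the robot as it stands.
- The arm moves only by the tool move_arm, never from a script. Its argument "moves" is a list of rows, each a list of 7 numbers: the turn, a rotation vector about the tool's x, y, z in degrees, then the shift along the tool's x, y, z in m, then the finger opening in m, from 0 to 0.0854. A call has 1 to 10 rows; each row is the pose to reach, as a shift and turn from the pose commanded when the call began, along the tool's axes at that moment; what a row does not reach only later rows make up. A row lasts 1/10 s, in which the tool goes at most 50 mm and 8.59 degrees, less where a joint would pass 70% of its speed; a pose out of reach is approached as far as the arm can. A call with a gripper value outside its range is refused whole. The fingers move at their own pace and stop on an object; "grip_force" is the grip in N (left out, the last holds). Time passes only in rows, so rows that repeat a pose let the fingers close. It gives the time, the measured TCP pose, the force and the opening at its end, in the units of the state.
- manip.get_obs(): the state, without advancing time (a new reading comes with each control period).
- cams.camera(name): name is "scene" or "top" or "wrist"; returns the picture (420x560x3 uint8, red, green, blue); there is no depth.
- cams.camera_params(name): a dict with "fx", "fy", "cx", "cy" (pixels), "xyz" and "rotation" of the camera in the world. Camera axes: x right, y up, looking along -z (the intrinsics and any distortion apply to the point x, -y, -z); pixel columns grow to the right and rows downward; lengths in m; the calibration is good to about 2 mm. A picture is of the moment at which its call begins: read the wrist's pose just before it. camera_params takes no time and is no camera call; for the wrist camera it gives the pose at the moment of the call.
- manip.hand_in(): hands the job in, once; it reports no verdict.
The state is a dict: "clock": time; "joint_pos": joint angles; "joint_velocities": joint speeds; "tau": joint torques, N m; "position": TCP position; "ee_rot": TCP orientation; "ft_force": force on the tool from outside, world axes, zero at the start; "torque": the same for the moment, N m; "grip_width": opening from 0.0 (shut) to 1.0 (fully open).
Only numpy, scipy, OpenCV 4.12 (cv2) and the standard library are available. Lean on these libraries where they do the work, as an engineer would, in place of code of your own. Each camera call takes 0.05 s, during which the arm holds its last target. There are 200 camera calls.

TASK

A consignment is four of the small blue-capped sample bottles, and one is already in the foam-lined transport case. Stand more of them from the bench upright in empty foam pockets, one to a pocket, until the case holds exactly four, then shut its lid fully. Leave the bottles left over, and everything else on the bench, standing where they are.

Things in the scene. Friction and masses are not known exactly. Their poses are not given: they have to be found in the camera images.
- case: open orange hard-shell sample transport case with dark foam inside, fixed in place, about 248 mm (its x) by 172 mm (its y); origin at the centre of its underside, z up. Base rim 46 mm above the bench; foam top 42 mm; foam floor 8 mm. Six square pockets, 60 mm wide and 34 mm deep, in 2 rows of 3 at 76 mm pitch. The lid is hinged on its -y long side; the front, with carry handle, is its +y side
- cell0 (a point): centre of the floor of a pocket of the case: front row (away from the hinge), -x end (axes as the case)
- cell1 (a point): centre of the floor of a pocket of the case: front row (away from the hinge), middle (axes as the case)
- cell2 (a point): centre of the floor of a pocket of the case: front row (away from the hinge), +x end (axes as the case)
- cell3 (a point): centre of the floor of a pocket of the case: back row (next to the hinge), -x end (axes as the case)
- cell4 (a point): centre of the floor of a pocket of the case: back row (next to the hinge), middle (axes as the case)
- cell5 (a point): centre of the floor of a pocket of the case: back row (next to the hinge), +x end (axes as the case)
- case_lid (a joint): angle of the lid: 0 = shut flush on the base, about 1.8 = standing open; it has a stiff friction hinge and stays where it is left, and can be pushed shut with a few newtons at its free edge
- lid_hinge (a point): middle of the hinge line, at the base's rim, 46 mm above the bench; x along the hinge (axes as the case)
- lid_edge (a point): middle of the lid's free edge on its outer face, moving with the lid. The lid is a hollow shell 248 x 172 mm, 46 mm deep, walls 4 mm; this point is 172 mm from the hinge line along the lid and 46 mm out from the lid's rim plane. Axes: x along the hinge, y from hinge to free edge, z out of the outer face
- bottle_a: clear glass sample bottle with a bright blue screw cap, 44 mm diameter, 77 mm tall overall (cap about the upper 25 mm); origin at the centre of its underside, z up its axis; at the start packed in a back-row pocket of the case
- bottle_b: clear glass sample bottle with a bright blue screw cap, 44 mm diameter, 77 mm tall overall (cap about the upper 25 mm); origin at the centre of its underside, z up its axis; at the start standing on the bench, mass 70 to 170 g
- bottle_c: clear glass sample bottle with a bright blue screw cap, 44 mm diameter, 77 mm tall overall (cap about the upper 25 mm); origin at the centre of its underside, z up its axis; at the start standing on the bench, mass 70 to 170 g
- bottle_d: clear glass sample bottle with a bright blue screw cap, 44 mm diameter, 77 mm tall overall (cap about the upper 25 mm); origin at the centre of its underside, z up its axis; at the start standing on the bench, mass 70 to 170 g
- bottle_e: clear glass sample bottle with a bright blue screw cap, 44 mm diameter, 77 mm tall overall (cap about the upper 25 mm); origin at the centre of its underside, z up its axis; at the start standing on the bench, mass 70 to 170 g
- bottle_f: clear glass sample bottle with a bright blue screw cap, 44 mm diameter, 77 mm tall overall (cap about the upper 25 mm); origin at the centre of its underside, z up its axis; at the start standing on the bench, mass 70 to 170 g
- jar: bystander: wide-mouth jar with white cap, 73 mm diameter, 77 mm tall, among the bottles; origin at the centre of its underside
- beaker: bystander: beaker with dark red contents, 74 mm diameter, 88 mm tall; origin at the centre of its underside
- mouse_1: bystander: black computer mouse, 108 x 61 x 38 mm; origin at the centre of its underside
Things that resemble listed ones, but are neither listed nor needed, are in the scene too. What is shaped like the bottle_a but yellow is not meant.

How it is judged:
By the outcome, as a careful person would: the job done as asked, in the order asked, and still so for the second after the job is handed in, with the robot touching nothing.
It also fails if it takes over 72 s, if anything falls off the work surface, if the arm or the gripper's body presses on something with over 40 N, if the wrist force passes 120 N, or if a joint passes its speed limit or range.

## Working session

There is one attempt and no reset: what is moved stays moved. The work goes in short steps, Python scripts to look and compute and a tool call to move; the robot and the scene stay as the last step left them, time stands still between calls to the robot, and variables do not carry over. Pictures are saved under pics/ and viewed, about 8 in all and at most 12, crops included, and the job is handed in when it is done.

Besides the shell and the picture viewer there is one more tool, called after "Call:" as name(argument=value, ...), one argument or row to a line, values as JSON. move_arm: Moves the arm, as the interface text tells. Its arguments: {"type":"object","properties":{"moves":{"type":"array","items":{"type":"array","items":{"type":"number"}}},"grip_force":{"type":"number"}},"required":["moves"]}

```bash
mkdir -p pics; ls
python3 - <<'E'
from workcell import manip, cams
import cv2
o=manip.get_obs();print(o)
for n in("top","scene"):
    cv2.imwrite(f"pics/{n}0.png",cv2.resize(cams.camera(n)[:,:,::-1],(800,600),interpolation=cv2.INTER_CUBIC))
for n in("top","scene","wrist"):
    print(n,cams.camera_params(n))
E
```

```text
pics
{'clock': 0.0, 'joint_pos': array([ 1.31839471,  0.33287996, -0.06476296,  1.46096111,  0.0216481 ,
        1.34991334, -0.088511  ]), 'joint_velocities': array([ 4.40992497e-04, -6.62937735e-04, -1.75203014e-04,  1.03480469e-03,
        8.74197773e-04, -1.42027641e-05, -3.04702411e-04]), 'tau': array([ 8.39709155e-04, -6.25450444e+01,  4.92709712e-02, -3.91616285e+01,
        1.60459121e-02,  9.43947409e-03,  5.08160298e-06]), 'position': array([ 0.14228249, -0.60815797,  0.20980164]), 'ee_rot': array([ 7.83537520e-01, -6.21344042e-01, -6.01992245e-04, -4.16450936e-04]), 'ft_force': array([ 0.31469336, -0.28458464, -0.43891589]), 'torque': array([ 0.03035293, -0.0054249 , -0.03328296]), 'grip_width': 0.9991364766365287}
top {'fx': 465.17437902347865, 'fy': 465.17437902347865, 'cx': 287.41684059308267, 'cy': 203.2398640546937, 'xyz': array([0.14881292, 0.01158727, 1.58516611]), 'rotation': array([-0.07189719,  0.07719937,  0.72184845, -0.68396335])}
scene {'fx': 506.8261129038424, 'fy': 506.8261129038424, 'cx': 272.45538139866716, 'cy': 221.65361554837665, 'xyz': array([-0.61955761,  0.9116919 ,  0.8661372 ]), 'rotation': array([-0.21499381,  0.46408106,  0.77092237, -0.37958547])}
wrist {'fx': 293.81288455497616, 'fy': 293.81288455497616, 'cx': 281.4680171758784, 'cy': 207.92621114256835, 'xyz': array([ 0.21481806, -0.59173661,  0.37357808]), 'rotation': array([-0.11618651,  0.09290515, -0.61485613,  0.77448129])}
```

View pics/top0.png

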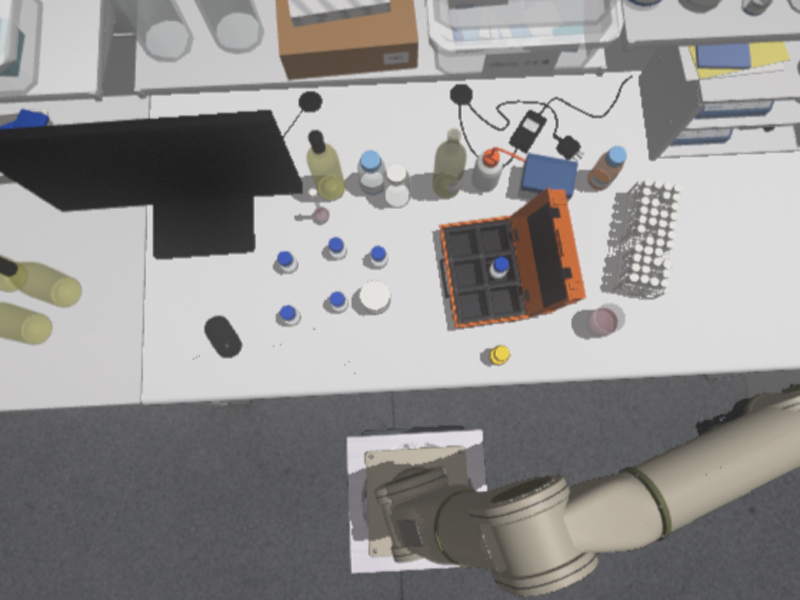

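View pics/scene0.png

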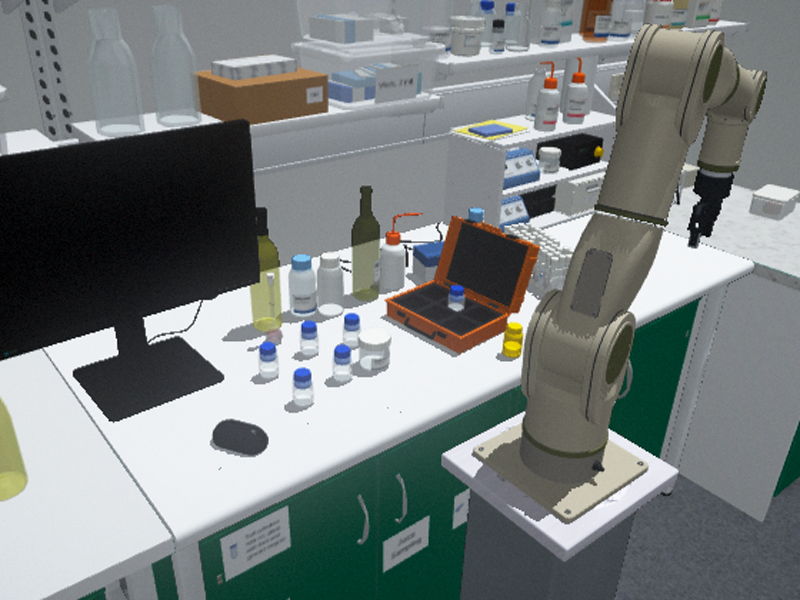

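The top view shows five blue-capped bottles on the bench at about (286,260), (336,246), (378,255), (288,314) and (338,300), in 800x600 pixels. bottle_a is in the middle back-row pocket at (500,266).

Things that could be mistaken for the target:
- yellow-capped bottle (500,355)
- light-blue-capped bottles (371,160) and (616,155)
- white jar (375,297)

The front row is the left pocket column, and the hinge is on the right.

```bash
cat > h.py <<'E'
from workcell import manip, cams
import numpy as np, cv2
from scipy.spatial.transform import Rotation as R
def pix2w(p,u,v,z):
    d=R.from_quat(p["rotation"]).apply([(u-p["cx"])/p["fx"],-(v-p["cy"])/p["fy"],-1])
    c=np.array(p["xyz"]);return c+d*(z-c[2])/d[2]
def w2pix(p,X):
    q=R.from_quat(p["rotation"]).inv().apply(np.array(X)-p["xyz"])
    return p["cx"]+p["fx"]*q[...,0]/-q[...,2], p["cy"]-p["fy"]*q[...,1]/-q[...,2]
def blue(im):
    h=cv2.cvtColor(im,cv2.COLOR_RGB2HSV)
    m=cv2.inRange(h,(110,150,60),(128,255,255))
    n,_,s,c=cv2.connectedComponentsWithStats(m)
    return [(s[i,4],*c[i]) for i in range(1,n) if s[i,4]>25]
def capfit(p,u,v):  # cap centroid ~ projection of points on cap; use mid-height with bias toward top
    return pix2w(p,u,v,0.070)
def go(target,yaw=None):
    """shift in tool axes needed to reach world target; yaw=desired world angle of jaw axis (deg)"""
    o=manip.get_obs();r=R.from_quat(o["ee_rot"])
    print("shift",np.round(r.inv().apply(np.array(target)-o["position"]),4),"at",np.round(o["position"],4))
    if yaw is not None:
        best=None
        for y in(yaw,yaw+180):
            D=R.from_matrix(np.array([[np.cos(np.radians(y)),np.sin(np.radians(y)),0],[np.sin(np.radians(y)),-np.cos(np.radians(y)),0],[0,0,-1]]).T if False else np.column_stack([[np.cos(np.radians(y)),np.sin(np.radians(y)),0],[np.sin(np.radians(y)),-np.cos(np.radians(y)),0],[0,0,-1]]))
            print("turn",np.round((r.inv()*D).as_rotvec(degrees=True),2))
E
python3 - <<'E'
from h import *
p=cams.camera_params("top");im=cams.camera("top")
for a,u,v in blue(im): print("blue",a,round(u*800/560),round(v/0.7),np.round(pix2w(p,u,v,.070),3))
f=.7
for n,(u,v),z in [("jar",(375,296),.077),("foamFL",(441,232),.046),("FR?",(457,327),.046),("BR",(525,317),.046),("BL",(510,216),.046),("c2",(462,240),.042),("c1",(467,273),.042),("c0",(473,308),.042),("yellow",(501,353),.07),("beaker",(603,320),.088),("lidtop1",(562,192),.2),("lidtop2",(582,296),.2),("benchedge",(400,388),0)]:
    print(n,np.round(pix2w(p,u*f,v*f,z),3))
c=im[140:240,290:420][:,:,::-1];cv2.imwrite("pics/case.png",cv2.resize(c,None,fx=6,fy=6,interpolation=cv2.INTER_CUBIC))
go([0.5,0,.3],90)
E
```

```text
blue 236 27 120 [0.953 0.913 0.07 ]
blue 43 335 243 [0.596 0.164 0.07 ]
blue 40 378 252 [0.57  0.064 0.07 ]
blue 48 284 257 [0.569 0.284 0.07 ]
blue 67 501 263 [ 0.528 -0.225  0.07 ]
blue 40 336 298 [0.464 0.165 0.07 ]
blue 44 287 312 [0.438 0.281 0.07 ]
jar [0.463 0.074 0.077]
foamFL [ 0.618 -0.09   0.046]
FR? [ 0.385 -0.113  0.046]
BR [ 0.4   -0.274  0.046]
BL [ 0.65  -0.26   0.046]
c2 [ 0.597 -0.14   0.042]
c1 [ 0.514 -0.146  0.042]
c0 [ 0.429 -0.154  0.042]
yellow [ 0.316 -0.207  0.07 ]
beaker [ 0.377 -0.443  0.088]
lidtop1 [ 0.649 -0.352  0.2  ]
lidtop2 [ 0.414 -0.371  0.2  ]
benchedge [0.254 0.028 0.   ]
shift [-0.5109 -0.4869 -0.0895] at [ 0.1423 -0.6083  0.21  ]
turn [-8.0000e-02  1.0000e-02 -1.6683e+02]
turn [1.000e-02 6.000e-02 1.317e+01]
```

View pics/case.png

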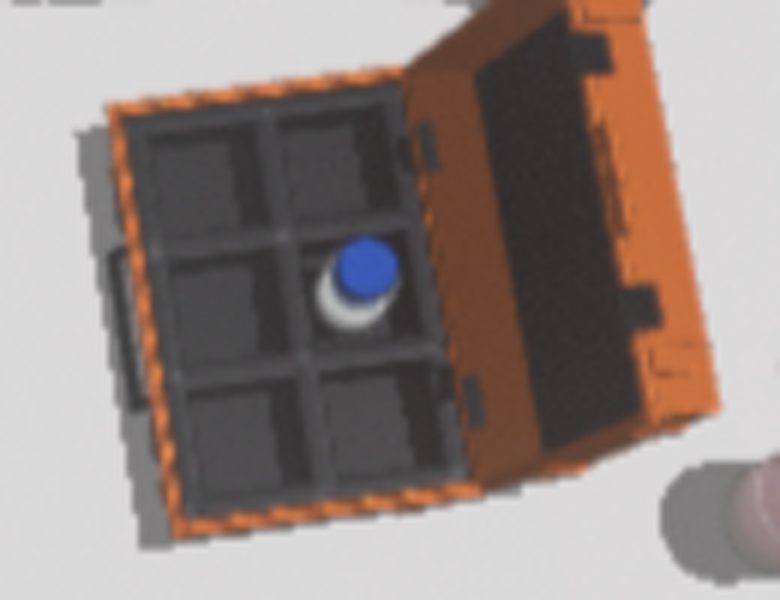

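The crop shows the open case with six pockets. bottle_a is in the middle back pocket at crop (365,268), and the other five pockets are empty. The rim corners are at (105,105) and (175,537), and the foam-wall crossings at (285,238) and (303,368). I'll fit the case pose from these.

Run:
```python
from h import *
from scipy.optimize import least_squares
p=cams.camera_params("top")
L=np.array([[.124,.086,.046],[-.124,.086,.046],[-.124,-.086,.046],[.038,0,.042],[-.038,0,.042],[.038,.068,.042],[-.038,.068,.042]])
P=np.array([[107,105],[176,535],[478,490],[285,238],[303,368],[150,250],[180,383]])/6+[290,140]
def tf(x,l): return R.from_euler("z",x[2]).apply(l)+[x[0],x[1],0]
f=lambda x:(np.column_stack(w2pix(p,tf(x,L)))-P).ravel()
s=least_squares(f,[.52,-.18,.1]);print(s.x,np.degrees(s.x[2]),np.round(s.fun,1))
for i,(a,b) in enumerate([(-.076,.038),(0,.038),(.076,.038),(-.076,-.038),(0,-.038),(.076,-.038)]): print(i,np.round(tf(s.x,np.array([a,b,.008])),4))
print("hinge",tf(s.x,np.array([0,-.086,.046])))
```

```text
[ 0.51616427 -0.18464692  0.08658099] 4.96072533102632 [ 0.1  1.1 -0.4 -0.3 -0.1  0.1 -1.1 -0.3 -0.5 -0.6  1.8  0.4  0.2 -0.3]
0 [ 0.4372 -0.1534  0.008 ]
1 [ 0.5129 -0.1468  0.008 ]
2 [ 0.5886 -0.1402  0.008 ]
3 [ 0.4437 -0.2291  0.008 ]
4 [ 0.5195 -0.2225  0.008 ]
5 [ 0.5952 -0.2159  0.008 ]
hinge [ 0.52360094 -0.27032478  0.046     ]
```

Call:
move_arm(
  moves=[
    [0,0,0,-0.05,-0.03,-0.03,0.0854],
    [0,0,0,-0.1,-0.06,-0.06,0.0854],
    [0,0,0,-0.15,-0.1,-0.09,0.0854],
    [0,0,0,-0.2,-0.14,-0.09,0.0854],
    [0,0,5,-0.25,-0.19,-0.09,0.0854],
    [0,0,8,-0.3,-0.24,-0.09,0.0854],
    [0,0,10,-0.35,-0.29,-0.09,0.0854],
    [0,0,13,-0.4,-0.34,-0.09,0.0854],
    [0,0,13,-0.45,-0.38,-0.09,0.0854],
    [0,0,13,-0.5,-0.42,-0.09,0.0854],
  ],
)

```text
clock: 1.15
position: [0.3564, -0.1756, 0.299]
ee_rot: [0.708, -0.706, 0.0, 0.0]
ft_force: [1.3, -1.1, 0.1]
grip_width: 1.0
```

Call:
move_arm(
  moves=[
    [0,0,0,-0.03,-0.03,0.0,0.0854],
    [0,0,0,-0.06,-0.06,0.0,0.0854],
    [0,0,0,-0.095,-0.09,0.0,0.0854],
    [0,0,0,-0.13,-0.12,0.01,0.0854],
    [0,0,0,-0.165,-0.15,0.03,0.0854],
    [0,0,0,-0.2,-0.18,0.05,0.0854],
    [0,0,0,-0.24,-0.21,0.08,0.0854],
    [0,0,0,-0.24,-0.214,0.1,0.0854],
    [0,0,0,-0.24,-0.214,0.12,0.0854],
    [0,0,0,-0.24,-0.214,0.12,0.0854],
  ],
)

```text
clock: 2.15
position: [0.5676, 0.063, 0.1759]
ee_rot: [0.708, -0.706, -0.002, 0.002]
ft_force: [0.0, -0.6, 0.2]
grip_width: 1.002
```

Run:
```python
from h import *
p=cams.camera_params("wrist");im=cams.camera("wrist")
cv2.imwrite("pics/w1.png",im[:,:,::-1])
for a,u,v in blue(im): print("blue",a,round(u),round(v),np.round(pix2w(p,u,v,.067),3))
go([.57,.064,.2],90)
print(p["xyz"])
```

```text
blue 842 172 169 [0.595 0.165 0.067]
blue 712 282 197 [0.569 0.063 0.067]
blue 727 45 198 [0.567 0.29  0.067]
blue 49 200 286 [0.47  0.148 0.067]
blue 51 197 298 [0.455 0.153 0.067]
blue 420 85 309 [0.442 0.276 0.067]
shift [-0.0011 -0.0015 -0.022 ] at [0.5684 0.0629 0.178 ]
turn [  -0.      0.23 -179.82]
turn [0.15 0.   0.18]
[0.64294321 0.06286196 0.33921042]
```

View pics/w1.png

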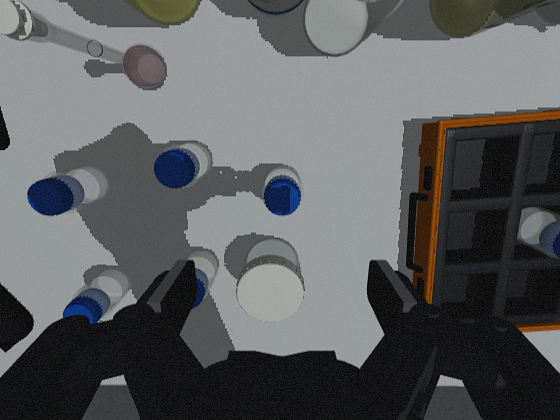

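The wrist view shows the target cap at (282,197), below the TCP and clear of the jar (270,285) and its neighbours. Descending to grip.

Call:
move_arm(
  moves=[
    [0,0,0,-0.0005,0,0.035,0.0854],
    [0,0,0,-0.0005,0,0.07,0.0854],
    [0,0,0,-0.0005,0,0.1,0.0854],
    [0,0,0,-0.0005,0,0.125,0.0854],
    [0,0,0,-0.0005,0,0.132,0.0854],
    [0,0,0,-0.0005,0,0.132,0.03],
    [0,0,0,-0.0005,0,0.132,0.03],
    [0,0,0,-0.0005,0,0.132,0.03],
    [0,0,0,-0.0005,0,0.132,0.03],
    [0,0,0,-0.0005,0,0.132,0.03],
  ],
  grip_force=40,
)

```text
clock: 3.2
position: [0.5707, 0.0635, 0.0491]
ee_rot: [0.708, -0.706, 0.001, -0.001]
ft_force: [-0.8, -0.5, 6.8]
grip_width: 0.483
```

Call:
move_arm(
  moves=[
    [0,0,0,0,0,0,0.03],
    [0,0,0,0,0,0,0.03],
    [0,0,0,0,0,-0.02,0.03],
    [0,0,0,0,0,-0.05,0.03],
    [0,0,0,0,0,-0.08,0.03],
    [0,0,0,0,0,-0.11,0.03],
    [0,0,0,0,0,-0.12,0.03],
    [0,0,0,0,0,-0.12,0.03],
  ],
)

```text
clock: 4.0
position: [0.5701, 0.0636, 0.1687]
ee_rot: [0.708, -0.706, 0.001, -0.001]
ft_force: [0.1, 0.4, -2.0]
grip_width: 0.481
```

Call:
move_arm(
  moves=[
    [0,0,0,0.03,0.01,0,0.03],
    [0,0,0,0.075,0.02,0,0.03],
    [0,0,0,0.12,0.035,0,0.03],
    [0,0,0,0.165,0.05,0,0.03],
    [0,0,0,0.2,0.057,0,0.03],
    [0,0,0,0.21,0.057,0,0.03],
    [0,0,0,0.21,0.057,0,0.03],
  ],
)

```text
clock: 4.7
position: [0.5119, -0.1485, 0.1656]
ee_rot: [-0.707, 0.707, 0.001, -0.0]
ft_force: [1.0, -0.1, -1.0]
grip_width: 0.487
```

Run:
```python
from h import *
p=cams.camera_params("wrist");im=cams.camera("wrist")
cv2.imwrite("pics/w2.png",im[:,:,::-1])
go([.5129,-.1468,.0575],90)
for P in [[.5129,-.1468,.042],[.5129,-.1468,.008],[.5886,-.1402,.042],[.4372,-.1534,.042],[.5195,-.2225,.085]]: print(P,np.round(w2pix(p,P)))
```

```text
shift [ 0.0006 -0.0006  0.1085] at [ 0.5124 -0.1463  0.166 ]
turn [-9.0000e-02  1.1000e-01 -1.7987e+02]
turn [0.07 0.06 0.13]
[0.5129, -0.1468, 0.042] [279. 194.]
[0.5129, -0.1468, 0.008] [280. 186.]
[0.5886, -0.1402, 0.042] [272. 115.]
[0.4372, -0.1534, 0.042] [286. 261.]
[0.5195, -0.2225, 0.085] [367. 198.]
```

View pics/w2.png

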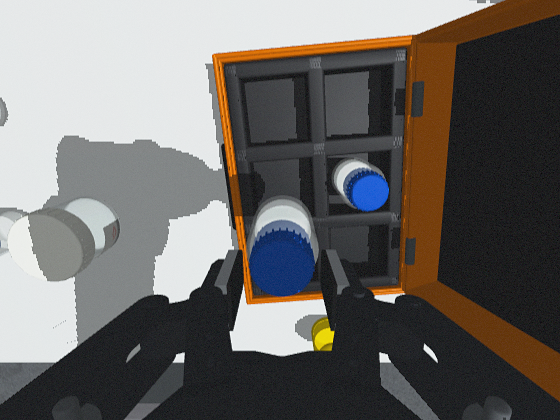

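The wrist view shows the held bottle over the empty middle front pocket. The pocket edges at about x 246–315 and y 150–222 suggest the pocket centres sit about 4 mm to +x and 3 mm to −y of my fit, so I'm applying that correction.

Call:
move_arm(
  moves=[
    [0,0,0,0.0025,-0.004,0.02,0.03],
    [0,0,0,0.0025,-0.004,0.05,0.03],
    [0,0,0,0.0025,-0.004,0.075,0.03],
    [0,0,0,0.0025,-0.004,0.095,0.03],
    [0,0,0,0.0025,-0.004,0.104,0.03],
    [0,0,0,0.0025,-0.004,0.108,0.03],
    [0,0,0,0.0025,-0.004,0.108,0.03],
    [0,0,0,0.0025,-0.004,0.108,0.03],
  ],
)

```text
clock: 5.55
position: [0.5176, -0.1489, 0.0599]
ee_rot: [0.708, -0.706, 0.001, -0.0]
ft_force: [-0.1, 0.6, -1.9]
grip_width: 0.477
```

Call:
move_arm(
  moves=[
    [0,0,0,0,0,0.002,0.03],
    [0,0,0,0,0,0.002,0.06],
    [0,0,0,0,0,0.002,0.06],
    [0,0,0,0,0,0.002,0.06],
    [0,0,0,0,0,0.002,0.06],
    [0,0,0,0,0,-0.02,0.06],
    [0,0,0,0,0,-0.05,0.06],
    [0,0,0,0,0,-0.09,0.06],
    [0,0,0,0,0,-0.13,0.06],
    [0,0,0,0,0,-0.13,0.08],
  ],
)

```text
clock: 6.55
position: [0.5196, -0.1494, 0.1944]
ee_rot: [0.708, -0.706, 0.004, -0.002]
ft_force: [0.6, 0.2, -0.0]
grip_width: 0.85
```

Run:
```python
from h import *
p=cams.camera_params("wrist");im=cams.camera("wrist")
cv2.imwrite("pics/w3.png",im[:,:,::-1])
for a,u,v in blue(im): print("blue",a,round(u),round(v),np.round(pix2w(p,u,v,.077),3))
go([.595,.165,.178],90)
```

```text
blue 54 517 2 [ 0.687 -0.345  0.077]
blue 589 357 193 [ 0.524 -0.224  0.077]
blue 549 281 200 [ 0.517 -0.15   0.077]
blue 131 4 245 [0.468 0.137 0.077]
shift [-0.3143 -0.0775  0.0132] at [ 0.5183 -0.1495  0.1915]
turn [   0.2    -0.4  -179.85]
turn [-0.25 -0.13  0.15]
```

Call:
move_arm(
  moves=[
    [0,0,0,-0.03,-0.008,0,0.0854],
    [0,0,0,-0.075,-0.02,0,0.0854],
    [0,0,0,-0.12,-0.03,0,0.0854],
    [0,0,0,-0.165,-0.04,0,0.0854],
    [0,0,0,-0.21,-0.05,0,0.0854],
    [0,0,0,-0.255,-0.06,0,0.0854],
    [0,0,0,-0.295,-0.07,0.01,0.0854],
    [0,0,0,-0.314,-0.077,0.014,0.0854],
    [0,0,0,-0.314,-0.077,0.014,0.0854],
  ],
)

```text
clock: 7.5
position: [0.5915, 0.1689, 0.1727]
ee_rot: [0.71, -0.704, -0.002, 0.001]
ft_force: [-1.1, -0.3, -0.2]
grip_width: 1.003
```

Run:
```python
from h import *
p=cams.camera_params("wrist");im=cams.camera("wrist")
for a,u,v in blue(im): print("blue",a,round(u),round(v),np.round(pix2w(p,u,v,.067),3))
go([.595,.165,.0475],90)
```

```text
blue 661 289 196 [0.595 0.162 0.067]
blue 640 160 224 [0.566 0.287 0.067]
blue 501 287 315 [0.461 0.162 0.067]
blue 104 186 336 [0.433 0.273 0.067]
shift [ 0.0015 -0.0034  0.1257] at [0.5919 0.1665 0.1732]
turn [-2.0000e-02  2.4000e-01 -1.7966e+02]
turn [0.15 0.01 0.34]
```

Call:
move_arm(
  moves=[
    [0,0,0,0.003,-0.003,0.035,0.0854],
    [0,0,0,0.003,-0.003,0.07,0.0854],
    [0,0,0,0.003,-0.003,0.1,0.0854],
    [0,0,0,0.003,-0.003,0.12,0.0854],
    [0,0,0,0.003,-0.003,0.126,0.0854],
    [0,0,0,0.003,-0.003,0.126,0.03],
    [0,0,0,0.003,-0.003,0.126,0.03],
    [0,0,0,0.003,-0.003,0.126,0.03],
    [0,0,0,0.003,-0.003,0.126,0.03],
    [0,0,0,0.003,-0.003,0.126,0.03],
  ],
)

```text
clock: 8.55
position: [0.5969, 0.1622, 0.0507]
ee_rot: [0.708, -0.706, 0.001, -0.001]
ft_force: [-1.6, -0.9, 5.4]
grip_width: 0.48
```

Call:
move_arm(
  moves=[
    [0,0,0,0,0,0,0.03],
    [0,0,0,0,0,0,0.03],
    [0,0,0,0,0,0,0.03],
    [0,0,0,0,0,-0.03,0.03],
    [0,0,0,0,0,-0.07,0.03],
    [0,0,0,0,0,-0.11,0.03],
    [0,0,0,0,0,-0.13,0.03],
    [0,0,0,0,0,-0.13,0.03],
  ],
)

```text
clock: 9.35
position: [0.5975, 0.163, 0.1831]
ee_rot: [0.708, -0.706, 0.002, -0.003]
ft_force: [0.8, 0.2, -1.6]
grip_width: 0.481
```

Run:
```python
from h import *
go([.592,-.143,.18],90)
```

```text
shift [0.306  0.0064 0.0027] at [0.5975 0.163  0.1831]
turn [-1.0000e-01 -5.5000e-01 -1.7983e+02]
turn [-0.35  0.07  0.17]
```

Call:
move_arm(
  moves=[
    [0,0,0,0.03,0,0,0.03],
    [0,0,0,0.075,0,0,0.03],
    [0,0,0,0.12,0.002,0,0.03],
    [0,0,0,0.165,0.004,0,0.03],
    [0,0,0,0.21,0.006,0,0.03],
    [0,0,0,0.255,0.006,0,0.03],
    [0,0,0,0.29,0.006,0,0.03],
    [0,0,0,0.306,0.006,0,0.03],
    [0,0,0,0.306,0.006,0,0.03],
    [0,0,0,0.306,0.006,0,0.03],
  ],
)

```text
clock: 10.35
position: [0.5907, -0.1423, 0.1786]
ee_rot: [0.709, -0.706, -0.001, -0.0]
ft_force: [0.6, 1.2, -1.3]
grip_width: 0.476
```

Run:
```python
from h import *
go([.5925,-.1427,.059],90)
```

```text
shift [ 0.0005 -0.0018  0.1196] at [ 0.5907 -0.1423  0.1786]
turn [-1.0000e-01  4.0000e-02 -1.7976e+02]
turn [0.02 0.06 0.24]
```

Call:
move_arm(
  moves=[
    [0,0,0,0,-0.001,0.03,0.03],
    [0,0,0,0,-0.001,0.06,0.03],
    [0,0,0,0,-0.001,0.09,0.03],
    [0,0,0,0,-0.001,0.11,0.03],
    [0,0,0,0,-0.001,0.117,0.03],
    [0,0,0,0,-0.001,0.12,0.03],
    [0,0,0,0,-0.001,0.12,0.03],
    [0,0,0,0,-0.001,0.12,0.03],
  ],
)

```text
clock: 11.15
position: [0.5926, -0.1437, 0.0602]
ee_rot: [0.708, -0.706, 0.001, -0.0]
ft_force: [0.2, 0.3, -1.7]
grip_width: 0.476
```

Call:
move_arm(
  moves=[
    [0,0,0,0,0,0.001,0.03],
    [0,0,0,0,0,0.001,0.06],
    [0,0,0,0,0,0.001,0.06],
    [0,0,0,0,0,0.001,0.06],
    [0,0,0,0,0,0.001,0.06],
    [0,0,0,0,0,-0.02,0.06],
    [0,0,0,0,0,-0.05,0.06],
    [0,0,0,0,0,-0.09,0.06],
    [0,0,0,0,0,-0.13,0.06],
    [0,0,0,0,0,-0.13,0.08],
  ],
)

```text
clock: 12.15
position: [0.5945, -0.1438, 0.1948]
ee_rot: [0.708, -0.706, 0.004, -0.002]
ft_force: [0.6, -0.2, -1.1]
grip_width: 0.854
```

Run:
```python
from h import *
p=cams.camera_params("wrist");im=cams.camera("wrist")
for a,u,v in blue(im): print("blue",a,round(u),round(v),np.round(pix2w(p,u,v,.077),3))
go([.566,.287,.178],90)
```

```text
blue 52 487 86 [ 0.697 -0.328  0.077]
blue 38 499 89 [ 0.694 -0.339  0.077]
blue 561 281 201 [ 0.591 -0.144  0.077]
blue 287 352 256 [ 0.53  -0.219  0.077]
blue 365 287 264 [ 0.521 -0.15   0.077]
blue 326 18 301 [0.476 0.146 0.077]
shift [-0.431   0.0262  0.0131] at [ 0.5933 -0.1439  0.1919]
turn [ 1.4000e-01 -4.3000e-01 -1.7983e+02]
turn [-0.28 -0.09  0.17]
```

Both bottles are seated. For the third I'll take the bottle at (0.437, 0.278), which is clear of both the monitor and the jar.

Call:
move_arm(
  moves=[
    [0,0,0,-0.03,0.01,0,0.0854],
    [0,0,0,-0.075,0.027,0,0.0854],
    [0,0,0,-0.12,0.044,0,0.0854],
    [0,0,0,-0.165,0.06,0,0.0854],
    [0,0,0,-0.21,0.077,0,0.0854],
    [0,0,0,-0.255,0.094,0,0.0854],
    [0,0,0,-0.3,0.11,0,0.0854],
    [0,0,0,-0.345,0.127,0,0.0854],
    [0,0,0,-0.385,0.144,0,0.0854],
    [0,0,0,-0.421,0.156,0.01,0.0854],
  ],
)

```text
clock: 13.2
position: [0.4334, 0.2787, 0.1791]
ee_rot: [0.708, -0.706, 0.0, -0.0]
ft_force: [0.9, -0.3, -0.8]
grip_width: 0.999
```

Call:
move_arm(
  moves=[
    [0,0,0,0,0,0,0.0854],
    [0,0,0,0,0,0,0.0854],
  ],
)

```text
clock: 13.4
position: [0.4337, 0.277, 0.1779]
ee_rot: [0.709, -0.705, -0.0, 0.001]
ft_force: [0.2, -1.0, -0.0]
grip_width: 1.006
```

Run:
```python
from h import *
p=cams.camera_params("wrist");im=cams.camera("wrist")
for a,u,v in blue(im): print("blue",a,round(u),round(v),np.round(pix2w(p,u,v,.067),3))
go([.437,.278,.0475],90)
```

```text
blue 938 274 40 [0.57  0.283 0.067]
blue 641 407 168 [0.463 0.159 0.067]
blue 740 279 195 [0.437 0.279 0.067]
shift [-0.0022 -0.0026  0.1307] at [0.4345 0.2759 0.1782]
turn [ 7.0000e-02  9.0000e-02 -1.7983e+02]
turn [ 0.06 -0.04  0.17]
```

Call:
move_arm(
  moves=[
    [0,0,0,-0.002,-0.003,0.035,0.0854],
    [0,0,0,-0.002,-0.003,0.07,0.0854],
    [0,0,0,-0.002,-0.003,0.1,0.0854],
    [0,0,0,-0.002,-0.003,0.12,0.0854],
    [0,0,0,-0.002,-0.003,0.129,0.0854],
    [0,0,0,-0.002,-0.003,0.13,0.03],
    [0,0,0,-0.002,-0.003,0.13,0.03],
    [0,0,0,-0.002,-0.003,0.13,0.03],
    [0,0,0,-0.002,-0.003,0.13,0.03],
    [0,0,0,-0.002,-0.003,0.13,0.03],
  ],
)

```text
clock: 14.45
position: [0.4385, 0.279, 0.0504]
ee_rot: [0.708, -0.706, 0.001, -0.001]
ft_force: [-1.2, -0.8, 5.3]
grip_width: 0.48
```

Call:
move_arm(
  moves=[
    [0,0,0,0,0,0,0.03],
    [0,0,0,0,0,0,0.03],
    [0,0,0,0,0,0,0.03],
    [0,0,0,0,0,-0.03,0.03],
    [0,0,0,0,0,-0.07,0.03],
    [0,0,0,0,0,-0.11,0.03],
    [0,0,0,0,0,-0.15,0.03],
    [0,0,0,0,0,-0.15,0.03],
  ],
)

```text
clock: 15.25
position: [0.4396, 0.2806, 0.2046]
ee_rot: [0.708, -0.706, 0.002, -0.004]
ft_force: [-0.0, 0.2, -0.2]
grip_width: 0.479
```

Run:
```python
from h import *
go([.4415,-.156,.2],90)
```

```text
shift [ 0.4366 -0.0005  0.0033] at [0.4396 0.2806 0.2046]
turn [  -0.28   -0.72 -179.82]
turn [-0.46  0.18  0.18]
```

Call:
move_arm(
  moves=[
    [0,0,0,0.04,0,0,0.03],
    [0,0,0,0.085,0,0,0.03],
    [0,0,0,0.13,0,0,0.03],
    [0,0,0,0.175,0,0,0.03],
    [0,0,0,0.22,0,0,0.03],
    [0,0,0,0.265,0,0,0.03],
    [0,0,0,0.31,0,0,0.03],
    [0,0,0,0.355,0,0,0.03],
    [0,0,0,0.4,0,0,0.03],
    [0,0,0,0.435,0,0.01,0.03],
  ],
)

```text
clock: 16.25
position: [0.4388, -0.1595, 0.1897]
ee_rot: [0.707, -0.707, 0.001, 0.0]
ft_force: [1.1, 0.4, -0.9]
grip_width: 0.478
```

Call:
move_arm(
  moves=[
    [0,0,0,0,0,0,0.03],
    [0,0,0,0,0,0,0.03],
  ],
)

```text
clock: 16.45
position: [0.4385, -0.1565, 0.1885]
ee_rot: [0.708, -0.707, -0.001, -0.0]
ft_force: [0.5, 0.7, -1.3]
grip_width: 0.48
```

Run:
```python
from h import *
go([.4413,-.156,.059],90)
```

```text
shift [-0.0004 -0.0029  0.1295] at [ 0.4385 -0.1565  0.1885]
turn [-7.0000e-02  6.0000e-02 -1.7991e+02]
turn [0.04 0.04 0.09]
```

Call:
move_arm(
  moves=[
    [0,0,0,0,-0.002,0.03,0.03],
    [0,0,0,0,-0.002,0.065,0.03],
    [0,0,0,0,-0.002,0.1,0.03],
    [0,0,0,0,-0.002,0.12,0.03],
    [0,0,0,0,-0.002,0.127,0.03],
    [0,0,0,0,-0.002,0.13,0.03],
    [0,0,0,0,-0.002,0.13,0.03],
    [0,0,0,0,-0.002,0.13,0.03],
  ],
)

```text
clock: 17.25
position: [0.4417, -0.1565, 0.0602]
ee_rot: [0.708, -0.706, 0.001, -0.0]
ft_force: [0.5, 0.4, -0.8]
grip_width: 0.481
```

Call:
move_arm(
  moves=[
    [0,0,0,0,0,0.001,0.03],
    [0,0,0,0,0,0.001,0.06],
    [0,0,0,0,0,0.001,0.06],
    [0,0,0,0,0,0.001,0.06],
    [0,0,0,0,0,0.001,0.06],
    [0,0,0,0,0,-0.02,0.06],
    [0,0,0,0,0,-0.05,0.06],
    [0,0,0,0,0,-0.09,0.06],
    [0,0,0,0,0,-0.14,0.06],
    [0,0,0,0,0,-0.19,0.06],
  ],
)

```text
clock: 18.25
position: [0.4404, -0.156, 0.2508]
ee_rot: [0.708, -0.706, -0.0, 0.0]
ft_force: [1.5, -0.3, -0.5]
grip_width: 0.701
```

Run:
```python
from h import *
p=cams.camera_params("wrist");im=cams.camera("wrist")
cv2.imwrite("pics/w4.png",im[:,:,::-1])
for a,u,v in blue(im): print("blue",a,round(u),round(v),np.round(pix2w(p,u,v,.077),3))
c=np.array([.5195,-.187,0]);Rz=R.from_euler("z",5,degrees=True)
for th in(1.7,1.8,1.9):
    pts=[]
    for x in(-.124,0,.124):
        y,z=.172,.046  # lid frame (y along lid, z out) when shut
        l=np.array([x,-.086+y*np.cos(th)-z*np.sin(th),.046+y*np.sin(th)+z*np.cos(th)]);l2=np.array([x,-.086+y*np.cos(th),.046+y*np.sin(th)])
        for q in(l,l2):
            w=Rz.apply(q)+c;pts.append((np.round(w,3),np.round(w2pix(cams.camera_params("top"),w))/.7, ))
    print(th,*pts,sep="\n")
```

```text
blue 664 270 38 [ 0.592 -0.144  0.077]
blue 576 345 108 [ 0.525 -0.225  0.077]
blue 450 277 116 [ 0.517 -0.151  0.077]
blue 280 17 159 [0.468 0.146 0.077]
blue 376 282 183 [ 0.441 -0.157  0.077]
1.7
(array([ 0.409, -0.351,  0.211]), array([574.28571429, 297.14285714]))
(array([ 0.405, -0.306,  0.217]), array([552.85714286, 300.        ]))
(array([ 0.533, -0.34 ,  0.211]), array([562.85714286, 241.42857143]))
(array([ 0.529, -0.295,  0.217]), array([542.85714286, 244.28571429]))
(array([ 0.656, -0.329,  0.211]), array([552.85714286, 187.14285714]))
(array([ 0.652, -0.284,  0.217]), array([532.85714286, 190.        ]))
1.8
(array([ 0.411, -0.367,  0.203]), array([581.42857143, 297.14285714]))
(array([ 0.407, -0.322,  0.214]), array([561.42857143, 298.57142857]))
(array([ 0.534, -0.356,  0.203]), array([570.        , 241.42857143]))
(array([ 0.53 , -0.312,  0.214]), array([550.        , 242.85714286]))
(array([ 0.658, -0.345,  0.203]), array([558.57142857, 187.14285714]))
(array([ 0.654, -0.301,  0.214]), array([540.        , 188.57142857]))
1.9
(array([ 0.412, -0.382,  0.194]), array([587.14285714, 297.14285714]))
(array([ 0.408, -0.339,  0.209]), array([568.57142857, 298.57142857]))
(array([ 0.536, -0.371,  0.194]), array([575.71428571, 241.42857143]))
(array([ 0.532, -0.328,  0.209]), array([557.14285714, 242.85714286]))
(array([ 0.659, -0.361,  0.194]), array([564.28571429, 188.57142857]))
(array([ 0.655, -0.317,  0.209]), array([547.14285714, 188.57142857]))
```

View pics/w4.png

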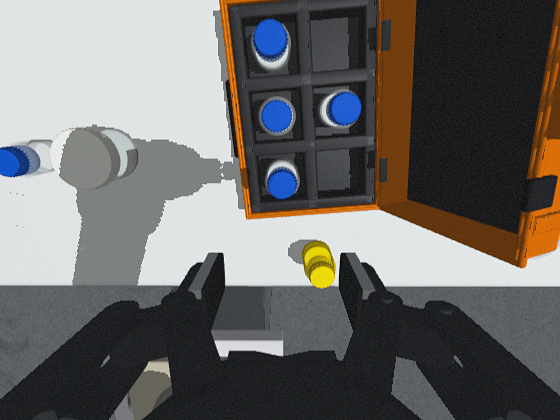

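The wrist view shows four blue caps upright in the case: front row at (282,183), (277,116), (270,40), plus bottle_a at (345,108). The lid is open. Next I go behind the lid with the fingers shut, turned to the case's yaw.

Call:
move_arm(
  moves=[
    [0,0,0,0,-0.01,-0.04,0.03],
    [0,0,-2,0.02,-0.03,-0.08,0],
    [0,0,-4,0.06,-0.05,-0.1,0],
    [0,0,-5,0.1,-0.07,-0.1,0],
    [0,0,-5,0.14,-0.09,-0.1,0],
    [0,0,-5,0.18,-0.1,-0.1,0],
    [0,0,-5,0.22,-0.1,-0.1,0],
    [0,0,-5,0.255,-0.1,-0.1,0],
    [0,0,-5,0.27,-0.1,-0.1,0],
    [0,0,-5,0.27,-0.1,-0.1,0],
  ],
)

```text
clock: 19.3
position: [0.5407, -0.4287, 0.3474]
ee_rot: [0.737, -0.676, -0.001, 0.0]
ft_force: [0.5, 0.5, -0.2]
grip_width: 0.0
```

```bash
cat > lid.py <<'E'
from h import *
c=np.array([.5195,-.187,0]);Rz=R.from_euler("z",5,degrees=True)
def tcp(th,s=.15,w=.0145,x=0):
    return Rz.apply([x,-.086+s*np.cos(th)-.046*np.sin(th)-w,.046+s*np.sin(th)+.046*np.cos(th)])+c
E
python3 - <<'E'
from lid import *
im=cams.camera("top");cv2.imwrite("pics/t2.png",cv2.resize(im[100:260,270:480,::-1],None,fx=3.7,fy=3.7,interpolation=cv2.INTER_CUBIC))
o=manip.get_obs();r=R.from_quat(o["ee_rot"]);print(o["position"])
go(tcp(1.8),95)
f=lambda P:np.round(r.inv().apply(P-o["position"]),3)
print("behind",f(Rz.apply([0,-.235,.165])+c))
for th in np.arange(1.8,-.05,-.1): print(round(th,2),np.round(tcp(th),3),f(tcp(th)))
E
```

```text
[ 0.54152495 -0.42655074  0.34808904]
shift [-0.061   0.0009  0.1665] at [ 0.5415 -0.4266  0.3481]
turn [-1.000e-01  4.000e-02 -1.799e+02]
turn [0.03 0.06 0.1 ]
behind [-0.005  0.001  0.183]
1.8 [ 0.535 -0.366  0.182] [-0.061  0.001  0.167]
1.7 [ 0.534 -0.352  0.189] [-0.075  0.001  0.159]
1.6 [ 0.533 -0.337  0.195] [-0.09   0.001  0.154]
1.5 [ 0.531 -0.322  0.199] [-0.105  0.001  0.149]
1.4 [ 0.53  -0.307  0.202] [-0.12   0.001  0.147]
1.3 [ 0.529 -0.291  0.203] [-0.136  0.001  0.145]
1.2 [ 0.527 -0.276  0.202] [-0.151  0.001  0.146]
1.1 [ 0.526 -0.26   0.201] [-0.167  0.001  0.148]
1.0 [ 0.525 -0.245  0.197] [-0.182  0.001  0.151]
0.9 [ 0.523 -0.23   0.192] [-0.197  0.001  0.156]
0.8 [ 0.522 -0.216  0.186] [-0.211  0.001  0.163]
0.7 [ 0.521 -0.202  0.178] [-0.225  0.001  0.171]
0.6 [ 0.52  -0.19   0.169] [-0.238  0.001  0.18 ]
0.5 [ 0.519 -0.178  0.158] [-0.249  0.001  0.19 ]
0.4 [ 0.518 -0.167  0.147] [-0.26   0.001  0.202]
0.3 [ 0.517 -0.158  0.134] [-0.27   0.001  0.214]
0.2 [ 0.516 -0.15   0.121] [-0.278  0.     0.228]
0.1 [ 0.516 -0.143  0.107] [-0.284  0.     0.242]
-0.0 [ 0.515 -0.138  0.092] [-0.29   0.     0.256]
```

View pics/t2.png

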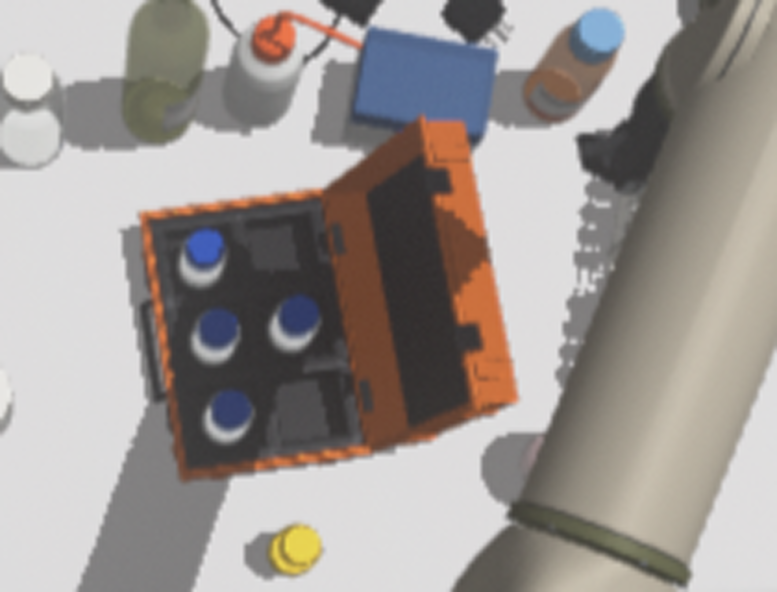

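The top view shows four capped bottles in the case, the lid open, and the gripper behind it at top right. Descending behind the lid, then pushing.

Call:
move_arm(
  moves=[
    [0,0,0,0,0,0.03,0],
    [0,0,0,0,0,0.07,0],
    [0,0,0,-0.002,0,0.11,0],
    [0,0,0,-0.005,0,0.15,0],
    [0,0,0,-0.005,0,0.17,0],
    [0,0,0,-0.015,0,0.17,0],
    [0,0,0,-0.025,0,0.17,0],
    [0,0,0,-0.035,0,0.168,0],
    [0,0,0,-0.045,0,0.167,0],
    [0,0,0,-0.052,0,0.167,0],
  ],
)

```text
clock: 20.35
position: [0.5377, -0.373, 0.1837]
ee_rot: [0.739, -0.674, 0.001, -0.0]
ft_force: [0.6, 0.6, 0.3]
grip_width: -0.002
```

Call:
move_arm(
  moves=[
    [0,0,0,-0.008,0,0,0],
    [0,0,0,-0.016,0,-0.004,0],
    [0,0,0,-0.023,0,-0.008,0],
    [0,0,0,-0.03,0,-0.01,0],
    [0,0,0,-0.038,0,-0.013,0],
    [0,0,0,-0.045,0,-0.015,0],
    [0,0,0,-0.053,0,-0.018,0],
    [0,0,0,-0.06,0,-0.019,0],
    [0,0,0,-0.068,0,-0.02,0],
    [0,0,0,-0.076,0,-0.021,0],
  ],
)

```text
clock: 21.35
position: [0.5303, -0.2982, 0.2035]
ee_rot: [0.738, -0.675, 0.0, -0.0]
ft_force: [1.7, -2.0, 2.8]
grip_width: -0.0
```

Run:
```python
from lid import *
im=cams.camera("scene");cv2.imwrite("pics/s2.png",cv2.resize(im[80:300,200:480,::-1],None,fx=2.5,fy=2.5,interpolation=cv2.INTER_CUBIC))
go(tcp(1.35),95)
```

```text
shift [0.0026 0.0013 0.0012] at [ 0.5304 -0.2964  0.2036]
turn [-1.0000e-02 -4.0000e-02 -1.7975e+02]
turn [-0.03  0.01  0.25]
```

View pics/s2.png

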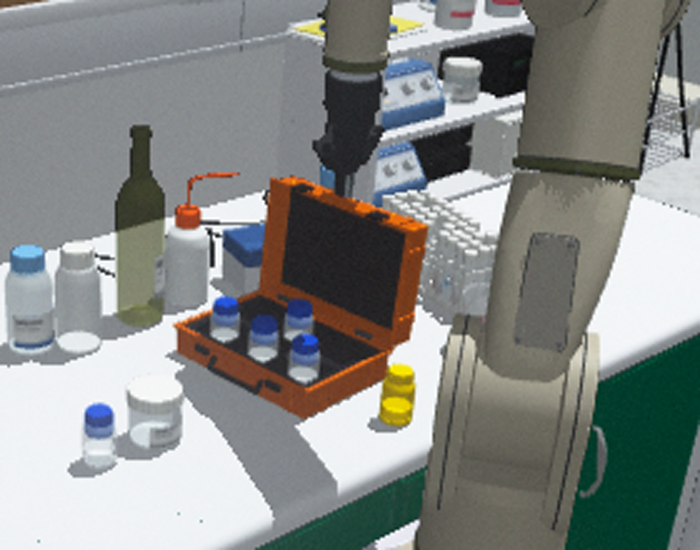

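The scene view shows the lid pushed to about vertical by the fingers, with the bottles upright. Continuing the arc.

Call:
move_arm(
  moves=[
    [0,0,0,-0.01,0,0,0],
    [0,0,0,-0.02,0,0,0],
    [0,0,0,-0.028,0,0.001,0],
    [0,0,0,-0.036,0,0.003,0],
    [0,0,0,-0.043,0,0.004,0],
    [0,0,0,-0.051,0,0.006,0],
    [0,0,0,-0.058,0,0.008,0],
    [0,0,0,-0.066,0,0.011,0],
    [0,0,0,-0.073,0,0.014,0],
    [0,0,0,-0.08,0,0.018,0],
  ],
)

```text
clock: 22.4
position: [0.5248, -0.2151, 0.19]
ee_rot: [0.739, -0.673, 0.001, -0.002]
ft_force: [-16.9, 15.4, 50.7]
grip_width: 0.0
```

Run:
```python
from lid import *
o=manip.get_obs();r=R.from_quat(o["ee_rot"]);print(o["position"],o["ft_force"])
for th in np.arange(.8,-.05,-.05): print(round(th,2),np.round(r.inv().apply(tcp(th)-o["position"]),3))
```

```text
[ 0.52482607 -0.21508592  0.1900044 ] [-16.90467234  15.42753196  50.74684597]
0.8 [0.001 0.003 0.004]
0.75 [-0.006  0.003  0.008]
0.7 [-0.013  0.003  0.012]
0.65 [-0.02   0.003  0.017]
0.6 [-0.026  0.003  0.021]
0.55 [-0.032  0.003  0.026]
0.5 [-0.038  0.003  0.032]
0.45 [-0.043  0.003  0.037]
0.4 [-0.048  0.003  0.043]
0.35 [-0.053  0.003  0.049]
0.3 [-0.058  0.003  0.056]
0.25 [-0.062  0.003  0.062]
0.2 [-0.066  0.003  0.069]
0.15 [-0.069  0.003  0.076]
0.1 [-0.073  0.003  0.083]
0.05 [-0.075  0.003  0.091]
-0.0 [-0.078  0.003  0.098]
```

The force jumped to 51 N, mostly upward, so I'm looking before I push any further.

Run:
```python
from lid import *
a=cams.camera("scene")[80:300,200:480,::-1];b=cams.camera("wrist")[:,:,::-1]
cv2.imwrite("pics/s3.png",np.hstack([cv2.resize(a,(430,338),interpolation=cv2.INTER_CUBIC),cv2.resize(b,(370,338))]))
o=manip.get_obs();print(o["ft_force"],o["torque"],o["position"],o["joint_pos"])
```

```text
[-10.61069259  14.97170888  38.06337373] [ 3.67361191  2.3979016  -0.01868854] [ 0.52492    -0.21351117  0.18937536] [ 0.90370989  0.29098101 -0.7089326   1.62149596  0.19201626  1.29819334
 -1.3114579 ]
```

View pics/s3.png

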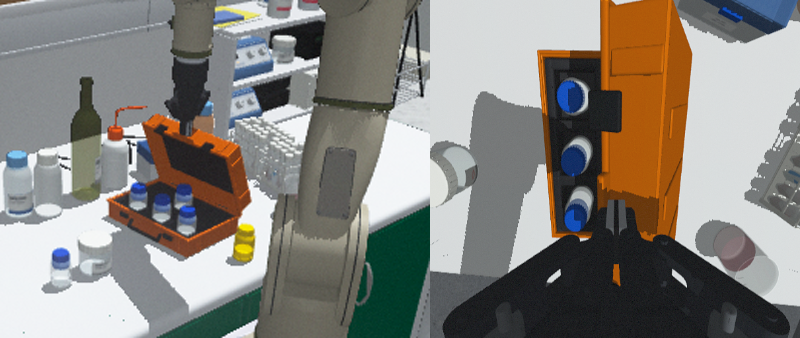

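Call:
move_arm(
  moves=[
    [0,0,0,0,0,-0.005,0],
    [0,0,0,0,0,-0.015,0],
    [0,0,0,0,0,-0.03,0],
    [0,0,0,0,0,-0.05,0],
    [0,0,0,0,0,-0.05,0],
  ],
)

```text
clock: 23.0
position: [0.524, -0.2192, 0.238]
ee_rot: [0.738, -0.675, 0.002, -0.001]
ft_force: [0.5, -0.0, 0.4]
grip_width: 0.001
```

Run:
```python
from lid import *
p=cams.camera_params("wrist");im=cams.camera("wrist").copy()
o=manip.get_obs();print(o["ft_force"],o["position"])
for th,col in((.7,(255,0,255)),(.9,(0,255,0)),(1.1,(0,255,255))):
    q=[Rz.apply([x,-.086+y*np.cos(th)-.046*np.sin(th),.046+y*np.sin(th)+.046*np.cos(th)])+c for x,y in((-.124,.172),(.124,.172),(.124,0),(-.124,0))]
    u,v=w2pix(p,np.array(q));cv2.polylines(im,[np.int32(np.column_stack([u,v]))],True,col,1)
cv2.imwrite("pics/w5.png",cv2.resize(im[:,:,::-1],(800,600),interpolation=cv2.INTER_CUBIC))
```

```text
[-0.23755673 -0.16937021  0.08057615] [ 0.52342822 -0.21912737  0.23637164]
```

View pics/w5.png

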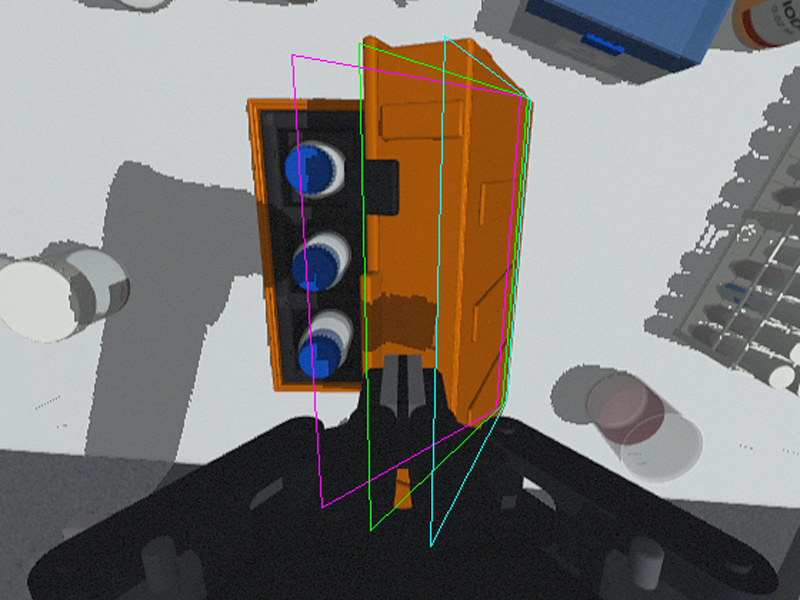

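The wrist view shows the lid's outer edge at x≈465 (θ≈1.15) and its front wall at x 365–465. So the fingertip had slipped over the free edge onto the front wall. I'll go back behind the lid and push lower on the outer face.

Run:
```python
from lid import *
o=manip.get_obs();r=R.from_quat(o["ee_rot"]);P0=o["position"]
f=lambda P:np.round(r.inv().apply(P-P0),3)
print("behind hi",f(Rz.apply([0,-.15,.25])+c),"behind lo",f(Rz.apply([0,-.15,.175])+c))
for th in np.arange(1.25,-.05,-.05): print(round(th,2),f(tcp(th,.125,.010)))
```

```text
behind hi [ 0.118  0.001 -0.014] behind lo [0.118 0.002 0.061]
1.25 [0.068 0.001 0.057]
1.2 [0.061 0.001 0.057]
1.15 [0.055 0.001 0.058]
1.1 [0.048 0.001 0.058]
1.05 [0.041 0.001 0.059]
1.0 [0.035 0.001 0.06 ]
0.95 [0.028 0.001 0.062]
0.9 [0.022 0.001 0.064]
0.85 [0.016 0.001 0.066]
0.8 [0.009 0.001 0.069]
0.75 [0.003 0.001 0.072]
0.7 [-0.002  0.001  0.075]
0.65 [-0.008  0.001  0.078]
0.6 [-0.014  0.001  0.082]
0.55 [-0.019  0.001  0.086]
0.5 [-0.024  0.001  0.09 ]
0.45 [-0.029  0.001  0.095]
0.4 [-0.034  0.001  0.099]
0.35 [-0.038  0.001  0.104]
0.3 [-0.042  0.001  0.109]
0.25 [-0.046  0.001  0.115]
0.2 [-0.05   0.001  0.12 ]
0.15 [-0.053  0.001  0.126]
0.1 [-0.056  0.001  0.132]
0.05 [-0.059  0.001  0.138]
-0.0 [-0.061  0.001  0.144]
```

Call:
move_arm(
  moves=[
    [0,0,0,0.01,0,-0.03,0],
    [0,0,0,0.05,0,-0.03,0],
    [0,0,0,0.09,0,-0.03,0],
    [0,0,0,0.118,0,-0.02,0],
    [0,0,0,0.118,0,0.015,0],
    [0,0,0,0.118,0,0.05,0],
    [0,0,0,0.11,0,0.057,0],
    [0,0,0,0.1,0,0.057,0],
    [0,0,0,0.09,0,0.057,0],
    [0,0,0,0.08,0,0.057,0],
  ],
)

```text
clock: 24.05
position: [0.5311, -0.2974, 0.1801]
ee_rot: [0.739, -0.674, 0.001, -0.0]
ft_force: [-0.6, 0.3, -0.1]
grip_width: 0.003
```

Call:
move_arm(
  moves=[
    [0,0,0,-0.01,0,0,0],
    [0,0,0,-0.019,0,0,0],
    [0,0,0,-0.025,0,0.001,0],
    [0,0,0,-0.032,0,0.001,0],
    [0,0,0,-0.039,0,0.002,0],
    [0,0,0,-0.045,0,0.003,0],
    [0,0,0,-0.052,0,0.005,0],
    [0,0,0,-0.058,0,0.007,0],
  ],
)

```text
clock: 24.85
position: [0.525, -0.2403, 0.1711]
ee_rot: [0.738, -0.675, 0.0, -0.0]
ft_force: [0.3, -0.4, 3.7]
grip_width: 0.001
```

Call:
move_arm(
  moves=[
    [0,0,0,-0.006,0,0.002,0],
    [0,0,0,-0.013,0,0.005,0],
    [0,0,0,-0.019,0,0.008,0],
    [0,0,0,-0.024,0,0.011,0],
    [0,0,0,-0.03,0,0.014,0],
    [0,0,0,-0.036,0,0.018,0],
  ],
)

```text
clock: 25.45
position: [0.5216, -0.2044, 0.1527]
ee_rot: [0.738, -0.675, 0.0, -0.0]
ft_force: [0.5, -0.0, 3.0]
grip_width: -0.004
```

Run:
```python
from lid import *
o=manip.get_obs();print(o["ft_force"],o["position"],"want(.6)",tcp(.6,.125,.01))
p=cams.camera_params("wrist");im=cams.camera("wrist")
m=cv2.inRange(cv2.cvtColor(im,cv2.COLOR_RGB2HSV),(5,150,60),(18,255,255))
# orange extent along a few columns/rows, left to right
for v in (60,100,140,180): 
    u=np.where(m[v])[0]; row=im[v,:,0].astype(int); print(v,u.min() if len(u) else None,u.max() if len(u) else None,[ (i,row[i]) for i in range(180,400,12)])
for th in(.4,.6,.8,1.0):
    q=np.array([Rz.apply([.06,-.086+y*np.cos(th)-z*np.sin(th),.046+y*np.sin(th)+z*np.cos(th)])+c for y,z in((.172,0),(.172,.046),(0,.046))]);print(th,*np.round(w2pix(p,q)))
```

```text
[ 0.45727752 -0.00543279  3.01355749] [ 0.5216276  -0.20442632  0.15271525] want(.6) [ 0.5211391  -0.20573504  0.15454575]
60 152 418 [(180, np.int64(130)), (192, np.int64(130)), (204, np.int64(206)), (216, np.int64(182)), (228, np.int64(179)), (240, np.int64(182)), (252, np.int64(182)), (264, np.int64(181)), (276, np.int64(182)), (288, np.int64(182)), (300, np.int64(181)), (312, np.int64(179)), (324, np.int64(182)), (336, np.int64(182)), (348, np.int64(180)), (360, np.int64(182)), (372, np.int64(179)), (384, np.int64(181)), (396, np.int64(181))]
100 156 412 [(180, np.int64(124)), (192, np.int64(128)), (204, np.int64(133)), (216, np.int64(182)), (228, np.int64(181)), (240, np.int64(184)), (252, np.int64(180)), (264, np.int64(181)), (276, np.int64(181)), (288, np.int64(181)), (300, np.int64(182)), (312, np.int64(185)), (324, np.int64(181)), (336, np.int64(180)), (348, np.int64(178)), (360, np.int64(180)), (372, np.int64(184)), (384, np.int64(182)), (396, np.int64(181))]
140 177 407 [(180, np.int64(124)), (192, np.int64(128)), (204, np.int64(131)), (216, np.int64(182)), (228, np.int64(
[... 196 characters left out ...]
4(180)), (348, np.int64(180)), (360, np.int64(180)), (372, np.int64(179)), (384, np.int64(181)), (396, np.int64(179))]
180 165 402 [(180, np.int64(91)), (192, np.int64(132)), (204, np.int64(126)), (216, np.int64(179)), (228, np.int64(186)), (240, np.int64(181)), (252, np.int64(180)), (264, np.int64(183)), (276, np.int64(183)), (288, np.int64(179)), (300, np.int64(180)), (312, np.int64(179)), (324, np.int64(180)), (336, np.int64(181)), (348, np.int64(183)), (360, np.int64(179)), (372, np.int64(179)), (384, np.int64(178)), (396, np.int64(180))]
0.4 [148. 147. 395.] [141. 146. 138.]
0.6 [154. 177. 404.] [144. 152. 138.]
0.8 [177. 234. 409.] [149. 158. 138.]
1.0 [223. 322. 413.] [155. 163. 137.]
```

The lid is following (θ≈0.7, 3 N). Continuing down.

Call:
move_arm(
  moves=[
    [0,0,0,-0.005,0,0.004,0],
    [0,0,0,-0.01,0,0.008,0],
    [0,0,0,-0.015,0,0.013,0],
    [0,0,0,-0.02,0,0.018,0],
    [0,0,0,-0.024,0,0.023,0],
    [0,0,0,-0.028,0,0.028,0],
    [0,0,0,-0.032,0,0.033,0],
    [0,0,0,-0.036,0,0.039,0],
    [0,0,0,-0.039,0,0.045,0],
    [0,0,0,-0.042,0,0.05,0],
  ],
)

```text
clock: 26.5
position: [0.5177, -0.1628, 0.1023]
ee_rot: [0.738, -0.674, -0.0, 0.0]
ft_force: [-0.4, 0.4, 1.8]
grip_width: 0.001
```

Call:
move_arm(
  moves=[
    [0,0,0,-0.004,0,0.004,0],
    [0,0,0,-0.008,0,0.007,0],
    [0,0,0,-0.012,0,0.01,0],
    [0,0,0,-0.012,0,0.012,0],
  ],
)

```text
clock: 26.9
position: [0.5168, -0.1504, 0.0908]
ee_rot: [0.739, -0.674, -0.0, -0.0]
ft_force: [-0.5, 0.6, 0.5]
grip_width: 0.003
```

Call:
move_arm(
  moves=[
    [0,0,0,0,0,0.0015,0],
    [0,0,0,0,0,0.003,0],
    [0,0,0,0,0,0.003,0],
  ],
)

```text
clock: 27.2
position: [0.5168, -0.1513, 0.0878]
ee_rot: [0.738, -0.675, 0.0, 0.0]
ft_force: [-0.8, -0.4, -0.3]
grip_width: -0.0
```

Run:
```python
from lid import *
a=cams.camera("scene")[110:270,240:430,::-1];b=cams.camera("wrist")[:,:,::-1]
cv2.imwrite("pics/s4.png",np.hstack([cv2.resize(a,(430,362),interpolation=cv2.INTER_CUBIC),cv2.resize(b,(370,362))]))
print(manip.get_obs()["ft_force"],manip.get_obs()["position"])
```

```text
[-0.18476407 -0.31945106 -0.5020388 ] [ 0.51673986 -0.15143649  0.08793849]
```

View pics/s4.png

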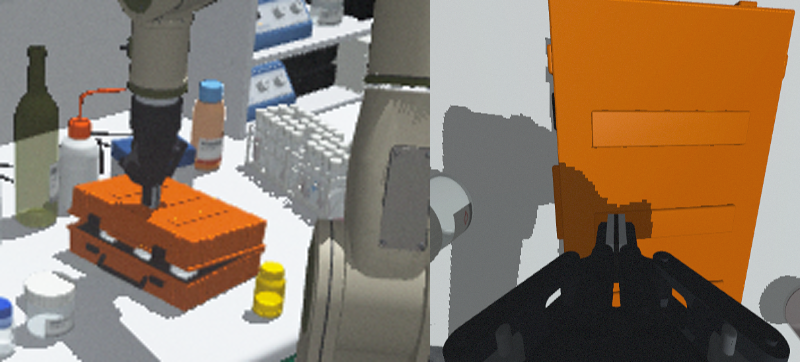

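The gap at the front shows the lid is still slightly open (about 0.1 rad) with the finger on its outer face. I'll keep pressing down gently, nearer the free edge.

Call:
move_arm(
  moves=[
    [0,0,0,0,0,0.002,0],
    [0,0,0,0,0,0.004,0],
  ],
)

```text
clock: 27.5
position: [0.5169, -0.1512, 0.084]
ee_rot: [0.738, -0.675, 0.0, -0.0]
ft_force: [0.6, 1.4, 0.2]
grip_width: -0.001
```

```bash
cat > gap.py <<'E'
from lid import *
def prof():
    p=cams.camera_params("scene");im=cams.camera("scene")
    hs=cv2.cvtColor(im,cv2.COLOR_RGB2HSV)
    for x in(-.1,-.085,.085,.1):
        s=""
        for z in np.arange(.0,.135,.004):
            u,v=w2pix(p,Rz.apply([x,.087,z])+c);h,sa,va=hs[int(round(v)),int(round(u))]
            s+=("O" if 4<h<20 and sa>140 and va>150 else "o" if 4<h<20 and sa>140 and va>60 else "#" if va<70 else ".")
        print(x,s)
    # scale: one char per 4 mm from z=0; 46 mm = char 11.5
E
python3 - <<'E'
from gap import *
prof();o=manip.get_obs();print(o["ft_force"],o["position"])
p=cams.camera_params("wrist");
im=cams.camera("wrist");hs=cv2.cvtColor(im,cv2.COLOR_RGB2HSV);m=cv2.inRange(hs,(4,140,60),(20,255,255))
for th in(0,.05,.1,.15,.2):
    q=np.array([Rz.apply([x,-.086+.172*np.cos(th)-.046*np.sin(th),.046+.172*np.sin(th)+.046*np.cos(th)])+c for x in(.04,.08)]);print(th,np.round(w2pix(p,q),1).tolist())
for v in(50,80,110,130,160,200):print(v,np.where(m[v])[0][[0,-1]])
E
```

```text
-0.1 .ooooooooooo#...oooooooooooOOOOOOO
-0.085 .ooooooooooo###.oooooooooooOOOOOOO
0.085 .ooooooooooo####..oooooooooOOOOOO.
0.1 ..oooooooooo.#.oooooooooooooOO....
[ 0.39156679 -0.68390449  0.01385499] [ 0.51667792 -0.15116571  0.08355571]
0 [[188.2, 180.9], [184.7, 106.3]]
0.05 [[188.1, 180.3], [188.4, 105.7]]
0.1 [[188.9, 180.7], [192.4, 105.0]]
0.15 [[190.8, 182.3], [196.8, 104.2]]
0.2 [[194.0, 185.2], [201.6, 103.3]]
50 [180 548]
80 [176 543]
110 [185 533]
130 [187 528]
160 [189 521]
200 [185 511]
```

Call:
move_arm(
  moves=[
    [0,0,0,0,0,0.003,0],
    [0,0,0,0,0,0.006,0],
  ],
)

```text
clock: 27.8
position: [0.5168, -0.1512, 0.0778]
ee_rot: [0.738, -0.674, 0.0, -0.0]
ft_force: [-0.9, 0.5, 0.4]
grip_width: -0.003
```

Run:
```python
from gap import *
prof()
```

```text
-0.1 .ooooooooooo#.ooooooooooOOOOOOOOOO
-0.085 .ooooooooooo#.oooooooooooOOOOOOOOO
0.085 .ooooooooo#######ooooooooOOOOOO...
0.1 ..oooooooooo..oooooooooooOOO......
```

The lid is following: the gap is down to about 6 mm. Pressing until the force rises.

Call:
move_arm(
  moves=[
    [0,0,0,0,0,0.002,0],
    [0,0,0,0,0,0.004,0],
    [0,0,0,0,0,0.005,0],
  ],
)

```text
clock: 28.15
position: [0.5167, -0.1512, 0.0728]
ee_rot: [0.738, -0.674, -0.0, 0.0]
ft_force: [0.6, 0.7, 1.3]
grip_width: -0.0
```

Run:
```python
from gap import *
prof()
```

```text
-0.1 .ooooooooooooooooooooooOOOOOOOOOOO
-0.085 .oooooooooooooooooooooooOOOOOOOOOO
0.085 .ooooooo.######.oooooooOOOOOOO....
0.1 ..oooooooooooooooooooooOOOOO......
```

Call:
move_arm(
  moves=[
    [0,0,0,0,0,0.001,0],
    [0,0,0,0,0,0.002,0],
    [0,0,0,0,0,0.002,0],
  ],
)

```text
clock: 28.5
position: [0.5168, -0.1512, 0.0714]
ee_rot: [0.738, -0.675, 0.0, 0.0]
ft_force: [-2.7, 1.3, 6.2]
grip_width: -0.005
```

Call:
move_arm(
  moves=[
    [0,0,0,0,0,0.001,0],
    [0,0,0,0,0,0.002,0],
    [0,0,0,0,0,0.002,0],
  ],
)

```text
clock: 28.8
position: [0.5169, -0.1513, 0.0712]
ee_rot: [0.738, -0.675, 0.0, 0.001]
ft_force: [-11.7, 3.2, 28.4]
grip_width: 0.0
```

The lid is now against a hard stop (28 N). Retracting up and away to check.

Call:
move_arm(
  moves=[
    [0,0,0,0,0,-0.004,0],
    [0,0,0,0,0,-0.02,0],
    [0,0,0,0,0,-0.06,0],
    [0,0,0,0,0,-0.1,0],
    [0,0,0,0,0,-0.14,0],
    [0,0,0,0.04,0,-0.16,0],
    [0,0,0,0.08,0,-0.18,0],
    [0,0,0,0.12,0,-0.18,0],
    [0,0,0,0.16,0,-0.18,0],
    [0,0,0,0.2,0,-0.18,0],
  ],
)

```text
clock: 29.8
position: [0.5347, -0.3522, 0.2501]
ee_rot: [0.738, -0.675, 0.001, -0.0]
ft_force: [0.6, 0.8, -0.3]
grip_width: 0.002
```

Run:
```python
from gap import *
prof()
a=cams.camera("scene")[120:290,150:400,::-1];b=cams.camera("top")[130:240,180:430,::-1]
cv2.imwrite("pics/fin.png",np.vstack([cv2.resize(a,(530,360),interpolation=cv2.INTER_CUBIC),cv2.resize(b,(530,233),interpolation=cv2.INTER_CUBIC)]))
im=cams.camera("top");p=cams.camera_params("top")
for n,u,v in blue(im): print(n,np.round(pix2w(p,u,v,.07),3))
print(manip.get_obs()["position"],manip.get_obs()["ft_force"])
```

```text
-0.1 .ooooooooooooooooooooooooooooooooo
-0.085 .ooooooooooooooooooooooooooooooooo
0.085 .ooooooo######.ooooooooOOOOOOO....
0.1 ..oooooooooooooooooooooOOOO.......
236 [0.953 0.913 0.07 ]
47 [0.569 0.285 0.07 ]
39 [0.464 0.165 0.07 ]
[ 0.53453165 -0.35109387  0.24913494] [-1.31995082  0.97194934 -1.08701269]
```

View pics/fin.png

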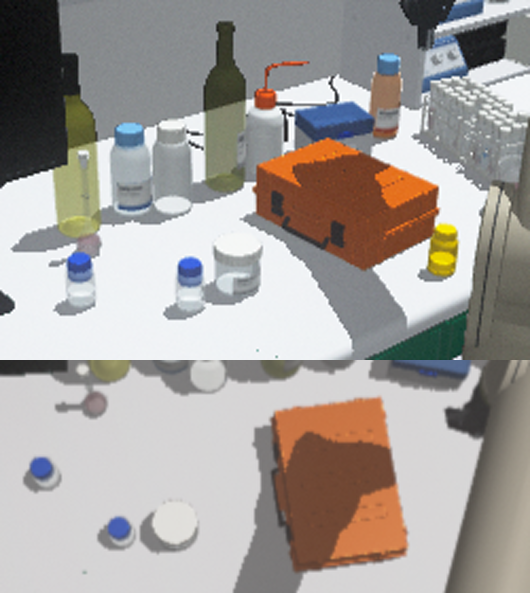

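The case is shut with no gap along the front or side, and the lid top is at about 92 mm as expected. The two leftover bottles and the jar are standing where they were, and the robot is clear.

```bash
python3 -c "
from workcell import manip
print(manip.hand_in())"
```

```text
the job is handed in; nothing more can be done
None
```

The case now holds four blue-capped bottles and its lid is shut. I handed the job in at about 30 s on the robot's clock, with the arm clear of everything.

**Bottles:** I stood three bench bottles upright in the front-row pockets. With bottle_a in the middle back pocket, that makes four, and I saw all four upright in the wrist and top views before closing the lid.

**Last checks:**
- **Lid:** there was no visible gap along the front or side, and the lid top was at about 92 mm, as it should be when shut.
- **Leftovers:** the two spare bottles at (0.57, 0.285) and (0.46, 0.165) are where they started. The jar and yellow bottle are still standing; the beaker and mouse were outside the final picture, but I saw nothing touch them.

**What went wrong or disagreed:**
- **First push on the lid:** the fingertips slipped over the lid's free edge onto its front wall, and the wrist force reached about 51 N. That is under the 120 N wrist limit. The contact was on the fingertips, so the 40 N limit on the arm and gripper body should not apply, but I could not confirm that. I backed off and pushed again lower on the outer face, which worked.
- **Final press:** it met a hard stop at about 28 N. The TCP then read 71 mm, about 20 mm below the lid top, and I did not find out why. I relied on the pictures and the hard stop to judge that the lid was shut.

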